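# Sort the reading magnifier and the stapler into their desk cubbies

### The arm

A 6-joint arm with a two-finger parallel gripper is mounted at the origin on the work surface. World frame = base frame: x ahead of the robot, y to its left, z up, the work surface at z = 0. Lengths are in m, angles in degrees, forces in N, time in s.
With the tool pointing down it reaches from about 0.25 to 0.725 m from the base axis. Payload 9.7 kg.
Tool frame: the origin (TCP) lies between the finger pads; the fingertips stand 11 mm ahead of it and the grasp point (between the pads) lies 8 mm behind it; y points along the fingers, x is the direction in which the jaws open and shut, and the axes are right-handed (so a half turn about y gives the same grasp; the last joint's range is limited). The gripper opens to 85 mm and grips with 20 to 120 N. Pads are 22 mm wide; open, the fingers measure 114 mm over their backs; the gripper's body (76 mm by 85 mm) begins 54 mm behind the grasp point. The pads swing forward as they close: fully open they stand 13 mm farther back than shut.
Start: joints at [73.109, 4.979, 10.078, 95.1, 0, 90], TCP at [0.16, 0.526, 0.242] pointing down, gripper open.
Joint ranges: [-179.16, 179.16], [-48.56, 103.87], [-65.8, 70.77], [-126.05, 130.52], [-82.76, 87.17], [-180, 180]. Speed limits (degrees/s): [127.2, 127.2, 147.25, 180, 180, 180].

### API

Orientations are given as [roll, pitch, yaw] about the fixed x, y, z axes, in that order (R = Rz(yaw) Ry(pitch) Rx(roll)).
In Python, from workcell import bot, vision gives the robot as it stands. The module is installed in compiled form; this text tells all that it offers.
- The arm moves only by the shell command python3 -m crank 'ROWS' [OPENING] [FORCE]. ROWS is text: rows parted by semicolons, each of 6 numbers parted by spaces: the shift along the tool's x, y, z in m, then the turn, a rotation vector about the tool's x, y, z in rad. A call has 1 to 8 rows; each row is the pose to reach, as a shift and turn from the pose commanded when the call began, along the tool's axes at that moment; what a row does not reach only later rows make up. A row lasts 1/10 s, in which the tool goes at most 50 mm and 8.59 degrees, less where a joint would pass 70% of its speed; a pose out of reach is approached as far as the arm can. A call with a gripper value outside its range is refused whole. OPENING is the gripper's target within -1 to 1 (shut at 1, half-way at 0, fully open at -1), set as the call begins (- or left out, the last holds). The fingers move at their own pace and stop on an object; FORCE is the grip in N (left out, the last holds). Time passes only in rows, so rows that repeat a pose let the fingers close. It gives the time, the measured TCP pose, the force and the opening at its end, in the units of the state.
- bot.get_obs(): the state, without advancing time (a new reading comes with each control period).
- vision.camera(name): name is "side" or "top"; returns the picture (400x640x3 uint8, red, green, blue); there is no depth.
- vision.get_calibration(name): a dict with "fx", "fy", "cx", "cy" (pixels), "rvec" (rotation vector, rad) and "tvec" (3), from world to camera coordinates, as OpenCV has them. Camera axes: x right, y down, z forward; pixel columns grow to the right and rows downward; lengths in m; the calibration is good to about 2 mm. A picture is of the moment at which its call begins. get_calibration takes no time and is no camera call.
- bot.job_done(): hands the job in, once; it reports no verdict.
The state is a dict: "time": time; "q": joint angles; "qd": joint speeds; "joint_efforts": joint torques, N m; "ee_pos": TCP position; "tcp_rot": TCP orientation; "wrist_force": force on the tool from outside, world axes, zero at the start; "torque": the same for the moment, N m; "opening": finger opening in m.
Only numpy, scipy, OpenCV 4.12 (cv2) and the standard library are available. Lean on these libraries where they do the work, as an engineer would, in place of code of your own. Each camera call takes 0.05 s, during which the arm holds its last target. There are 200 camera calls.

### The job

A reading magnifier has been pushed handle first into the staplers' glass-topped cubby: pull it out by its lens, lay it flat on the desk in front and let go, then take it by the handle and slide it lens first into the magnifiers' cubby beside the stored one, until the whole lens frame is under the glass and the handle sticks out. Then slide the loose stapler lengthwise, either end first, into the staplers' cubby beside the stored one, until more than half of it is under the glass. Leave everything else where it is.

Things in the scene. Friction and masses are not known exactly. Their poses are not given: they have to be found in the camera images.
- stapler_cubby: staplers' low cubby fixed to the desk: wooden sides (8 mm) and back (5 mm), clear glass top (6 mm), no floor (things rest on the desk, z = 0), open front. Outside 125 deep (x) x 226 wide (y) x 71 high; inside 120 x 210 x 65. Origin: centre of its footprint, desk height; +x points in, away from the robot within 0.1 rad. Holds the stored stapler. May be left or right.
- magnifier_cubby: magnifiers' low cubby fixed to the desk: wooden sides (8 mm) and back (5 mm), clear glass top (6 mm), no floor (things rest on the desk, z = 0), open front. Outside 125 deep (x) x 226 wide (y) x 71 high; inside 120 x 210 x 65. Origin: centre of its footprint, desk height; +x points in, away from the robot within 0.1 rad. Holds the stored magnifier.
- stapler_cubby_mouth (a point): staplers' cubby: middle of the open front of this cubby, at desk height, straight below the front edge of its glass: 62.5 mm in front of the cubby's origin (inner back 57.5 mm behind it).
- magnifier_cubby_mouth (a point): magnifiers' cubby: middle of the open front of this cubby, at desk height, straight below the front edge of its glass: 62.5 mm in front of the cubby's origin (inner back 57.5 mm behind it).
- magnifier: the misplaced black reading magnifier lying flat, 170 long: rectangular lens frame 90 x 52 x 16 high (x = -5 to +85 mm), straight handle 80 x 20 x 18 high (x = -85 to -5 mm); 0.12 kg. Origin: underside, mid-length; +x from handle to lens. At the start its handle is inside the staplers' cubby and 60 to 70 mm of the lens frame sticks out in front.
- magnifier_lens (a point): centre of the misplaced magnifier's lens, 8 mm above its underside, at x = +40 mm of the magnifier.
- magnifier_tail (a point): free end of the misplaced magnifier's handle, 9 mm above its underside, at x = -85 mm of the magnifier.
- stapler: the loose stapler, out on the desk left or right of the desk pad: black stapler standing on its base, 155 long x 36 wide x 49 high, 0.25 kg. Origin: underside centre; +x to the nose. Rear: a tall flat-sided block 36 wide (x = -76 to -27 mm); nose arm 32 wide. 
- stored_magnifier: already stored in its cubby, handle end out, about 52 mm to one side of the middle; may be nudged by at most 30 mm: black reading magnifier lying flat, 170 long: rectangular lens frame 90 x 52 x 16 high (x = -5 to +85 mm), straight handle 80 x 20 x 18 high (x = -85 to -5 mm); 0.12 kg. Origin: underside, mid-length; +x from handle to lens. 
- stored_stapler: already stored in its cubby, rear end out, about 52 mm to one side of the middle; may be nudged by at most 30 mm: black stapler standing on its base, 155 long x 36 wide x 49 high, 0.25 kg. Origin: underside centre; +x to the nose. Rear: a tall flat-sided block 36 wide (x = -76 to -27 mm); nose arm 32 wide. 
- tape_dispenser: grey desk tape dispenser, 140 x 55 x 75 high, origin underside centre, on the desk left or right of the grey desk pad (thin and flat, 300 x 360, clear, between the robot and the cubbies); leave it where it is (it may be nudged by at most 30 mm).
- mug: white mug, 80 across, 90 high, origin underside centre, at the far left; leave it where it is (it may be nudged by at most 30 mm).
- book: green hardback lying flat, 115 x 180 x 28 high, origin underside centre, at the far right; leave it where it is (it may be nudged by at most 30 mm).
- glasses_case: dark brown glasses case, 60 x 155 x 36 high, origin underside centre, at the outer right; leave it where it is (it may be nudged by at most 30 mm).
- pen_pot: steel pen pot, 80 across, 100 high with pens to 165, origin underside centre, at the outer left; leave it where it is (it may be nudged by at most 30 mm).
There are look-alikes about, which are no part of the job. What is shaped like the stapler but green is not meant.

How it is judged:
By the outcome, as a careful person would: the job done as asked, in the order asked, and still so for the second after the job is handed in, with the robot touching nothing.
It also fails if it takes over 72 s, if anything falls off the work surface, if the arm or the gripper's body presses on something with over 40 N, if the wrist force passes 120 N, or if a joint passes its speed limit or range.

## Working session

There is one attempt and no reset: what is moved stays moved. The work goes in short steps, Python scripts to look and compute and a shell command to move; the robot and the scene stay as the last step left them, time stands still between calls to the robot, and variables do not carry over. Pictures are saved under pics/ and viewed, about 8 in all and at most 12, crops included, and the job is handed in when it is done.

```bash
mkdir -p pics; cat > h.py <<'E'
import numpy as np, cv2
from workcell import bot, vision
def cal(n):
    c=vision.get_calibration(n); K=np.array([[c['fx'],0,c['cx']],[0,c['fy'],c['cy']],[0,0,1.]])
    R=cv2.Rodrigues(np.array(c['rvec'],float))[0]; return K,R,np.array(c['tvec'],float).ravel()
def ray(n,uv,z):
    "pixels -> world points on plane z"
    K,R,t=cal(n); uv=np.atleast_2d(np.array(uv,float)); C=-R.T@t
    d=(R.T@np.linalg.inv(K)@np.c_[uv,np.ones(len(uv))].T).T
    return C+d*((z-C[2])/d[:,2])[:,None]
def proj(n,p):
    K,R,t=cal(n); q=(K@(R@np.atleast_2d(p).T+t[:,None])).T; return q[:,:2]/q[:,2:]
def snap(n,f):
    im=vision.camera(n); cv2.imwrite('pics/'+f,im[...,::-1]); return im
E
python3 - <<'E'
from h import *
for n in('top','side'):
    snap(n,n+'0.png'); K,R,t=cal(n); print(n,-R.T@t,R[2],K[0,0])
print(bot.get_obs())
E
```

```text
top [ 0.20818915 -0.00372492  1.50556407] [ 0.21041243  0.00300589 -0.97760809] 436.5072766796749
side [-0.03382345 -1.18702867  1.38391597] [ 0.29562992  0.63381037 -0.71476385] 499.5662593032319
{'time': 0.1, 'q': array([7.31095091e+01, 5.00830464e+00, 1.00403587e+01, 9.51019462e+01,
       7.59132723e-04, 9.00013757e+01]), 'qd': array([ 0.00650526, -0.02628866,  0.05861171,  0.03291649, -0.02506961,
        0.02419033]), 'joint_efforts': array([-8.95227695e-04, -5.21562409e+01,  4.65651906e+01,  1.59032556e-02,
       -3.00586487e-05,  2.84106579e-05]), 'ee_pos': array([0.15973685, 0.52608226, 0.24166278]), 'tcp_rot': array([-8.99992425e+01,  6.98922103e-02,  7.31081333e+01]), 'wrist_force': array([-0.11868429, -0.41565075,  0.03771039]), 'torque': array([-0.03871003,  0.06047285,  0.00071788]), 'opening': 0.0854396385394439}
```

View pics/top0.png

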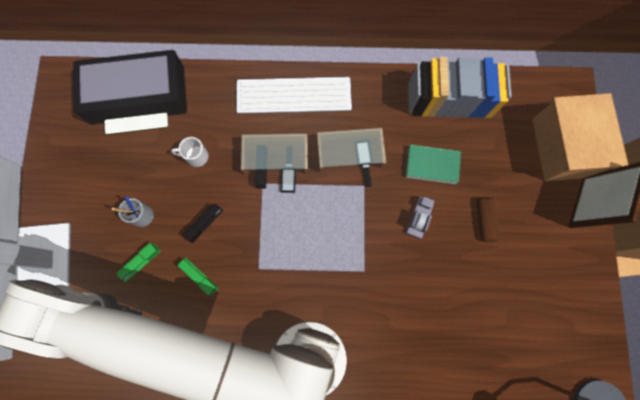

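View pics/side0.png

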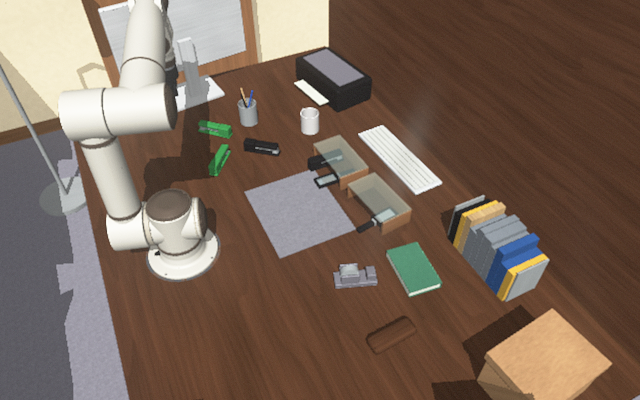

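The top view shows the staplers' cubby at (274,152) with the stored stapler (261,167) and the misplaced magnifier's lens (288,178). The magnifiers' cubby is at (351,148) with its stored one (364,160). There are three stapler shapes: black (203,223), green (138,261) and green (198,276). The black one fits, so I'll confirm it in a crop.

```bash
python3 - <<'E'
import cv2
im=cv2.imread('pics/top0.png')[125:280,170:400]
cv2.imwrite('pics/crop1.png',cv2.resize(im,None,fx=3.4,fy=3.4,interpolation=cv2.INTER_CUBIC))
E
```

```text
(no output)
```

View pics/crop1.png

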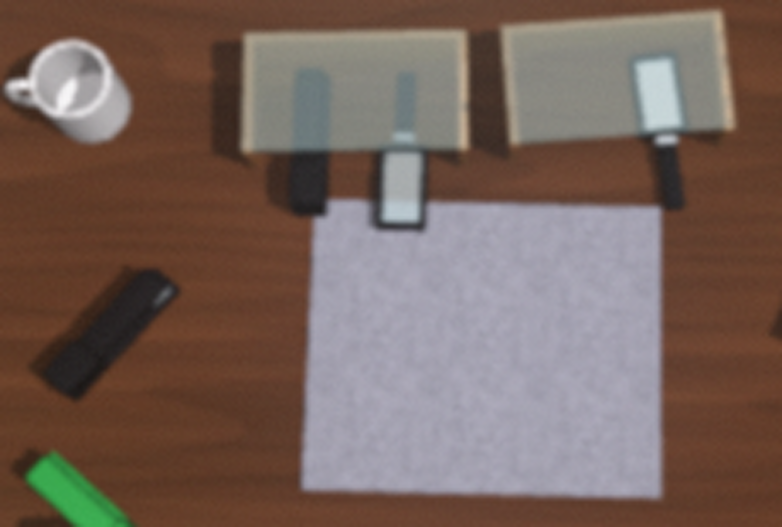

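The crop confirms the loose stapler as the black one, with its rear at about (57,380) and its silver nose at about (162,290). The only other loose stapler in the crop is green. The misplaced lens sticks out between (374,228) and (425,230).

```bash
python3 - <<'E'
from h import *
np.set_printoptions(precision=4,suppress=True)
f=lambda pts,z:ray('top',np.array(pts)/3.4+[169.6,124.6],z)
S=f([(242,153),(469,150),(467,31),(245,34)],.071);M=f([(513,146),(735,128),(722,10),(502,25)],.071)
for n,c in(('S',S),('M',M)):
    print(n,c[:,:2].tolist() and c[:,:2]);o=c.mean(0);d=(c[2]+c[3]-c[0]-c[1]);d2=c[0]-c[1]
    print(' o',o,'yaw x',np.degrees(np.arctan2(d[1],d[0])),'yaw y',np.degrees(np.arctan2(d2[1],d2[0]))-90,'depth',np.linalg.norm(d[:2])/2,'w',np.linalg.norm(d2[:2]))
print('lens front',f([(374,229),(425,231)],.016)[:,:2])
print('lens near glass',f([(381,152),(427,152)],.016)[:,:2])
print('stored st. rear',f([(290,214),(326,214)],.03)[:,:2])
print('stored mag tail',f([(664,209),(683,207)],.018)[:,:2],'frame/handle',f([(667,138)],.016)[:,:2])
print('pad',f([(313,200),(661,207),(302,490),(661,497)],.0)[:,:2])
# loose stapler mask
im=cv2.imread('pics/top0.png')[190:250,175:230]
m=((im.max(2)<45)).astype('uint8');m=cv2.morphologyEx(m,cv2.MORPH_OPEN,np.ones((3,3)))
k,l,s,c=cv2.connectedComponentsWithStats(m);i=1+s[1:,4].argmax()
r=cv2.minAreaRect(np.argwhere(l==i)[:,::-1].astype('float32'));b=cv2.boxPoints(r)+[175,190]
print('stapler box px',b,s[i]);print(ray('top',b,.03)[:,:2]); 
p=ray('top',(np.array([(57,380),(162,288)])/3.4+[169.6,124.6]),.047)[:,:2];print('rear,nose top',p)
E
```

```text
S [[0.6195 0.2448]
 [0.6276 0.0171]
 [0.7539 0.022 ]
 [0.7458 0.2487]]
 o [0.6867 0.1332 0.071 ] yaw x 2.009294225216024 yaw y 2.0166144076983556 depth 0.12637117107566503 w 0.22787308600811676
M [[ 0.6327 -0.027 ]
 [ 0.6564 -0.2504]
 [ 0.7824 -0.239 ]
 [ 0.7612 -0.0136]]
 o [ 0.7081 -0.1325  0.071 ] yaw x 5.58795866639875 yaw y 6.04701276089574 depth 0.1278485298400662 w 0.2246654203162236
lens front [[0.5569 0.1138]
 [0.5559 0.0612]]
lens near glass [[0.6395 0.1096]
 [0.6405 0.0616]]
stored st. rear [[0.5676 0.1992]
 [0.5684 0.1624]]
stored mag tail [[ 0.5841 -0.1849]
 [ 0.5866 -0.2046]] frame/handle [[ 0.6611 -0.1887]]
pad [[ 0.5905  0.1801]
 [ 0.5907 -0.184 ]
 [ 0.2902  0.1775]
 [ 0.2908 -0.1828]]
stapler box px [[182. 234.]
 [213. 203.]
 [222. 212.]
 [191. 243.]] [  9  15  34  36 483]
[[0.3998 0.4391]
 [0.5096 0.3412]
 [0.4787 0.3081]
 [0.3698 0.4061]]
rear,nose top [[0.3899 0.4187]
 [0.4845 0.3212]]
```

```bash
cat >> h.py <<'E'
from scipy.spatial.transform import Rotation as Ro
def goal(x,y,z,yaw,say=1):
    o=bot.get_obs(); R=Ro.from_euler('xyz',o['tcp_rot'],degrees=True); G=Ro.from_euler('xyz',[-90,0,yaw],degrees=True)
    s=R.inv().apply(np.array([x,y,z])-o['ee_pos']); r=(R.inv()*G).as_rotvec()
    print('row',np.round(np.r_[s,r],4),'dist %.3f ang %.1f'%(np.linalg.norm(s),np.degrees(np.linalg.norm(r))),'q',np.round(o['q'],1),'t',o['time'])
E
python3 - <<'E'
from h import *
f=lambda pts,z:ray('top',np.array(pts)/3.4+[169.6,124.6],z)
print(f([(406,72),(404,120),(400,230)],.017)[:,:2])
goal(.573,.087,.16,90)
E
```

```text
[[0.72736574 0.08624652]
 [0.67452127 0.08665171]
 [0.55621916 0.08695821]]
row [-3.000e-01  8.200e-02 -5.230e-01 -2.000e-04 -2.948e-01 -1.200e-03] dist 0.608 ang 16.9 q [73.1  5.  10.  95.1  0.  90. ] t 0.1
```

```bash
python3 -m crank '-.3 .08 -.523 0 -.295 0;-.3 .08 -.523 0 -.295 0;-.3 .08 -.523 0 -.295 0;-.3 .08 -.523 0 -.295 0;-.3 .08 -.523 0 -.295 0;-.3 .08 -.523 0 -.295 0;-.3 .08 -.523 0 -.295 0;-.3 .08 -.523 0 -.295 0' -1 50
python3 -c "
from h import *
goal(.573,.087,.16,90)"
```

```text
time: 0.9
ee_pos: [0.4284, 0.2403, 0.1902]
tcp_rot: [-90.0, -0.0, 90.0]
wrist_force: [0.9, 0.5, 0.1]
opening: 0.0853
row [-1.534e-01  3.010e-02 -1.446e-01  0.000e+00  2.000e-04  1.000e-04] dist 0.213 ang 0.0 q [29.3 -3.8 -4.6 89.2  0.  29.3] t 0.9
```

```bash
python3 -m crank '-.153 .03 -.145 0 0 0;-.153 .03 -.145 0 0 0;-.153 .03 -.145 0 0 0;-.153 .03 -.145 0 0 0;-.153 .03 -.145 0 0 0;-.153 .08 -.145 0 0 0;-.153 .11 -.145 0 0 0;-.153 .11 -.145 0 0 0'
python3 -c "
from h import *
goal(.573,.087,.014,90); im=snap('top','t1.png'); b=snap('side','s1.png')
a=cv2.resize(im[110:230,220:370],(600,480),interpolation=2)
c=cv2.resize(b[130:230,290:390],(480,480),interpolation=2)
cv2.imwrite('pics/c2.png',cv2.resize(np.hstack([a,c])[...,::-1],(800,356)))"
```

```text
time: 1.7
ee_pos: [0.5696, 0.0889, 0.0757]
tcp_rot: [-89.5, 0.1, 90.0]
wrist_force: [-0.6, 0.5, 0.5]
opening: 0.0855
row [-0.0018  0.0617 -0.0039 -0.0081  0.0001 -0.0011] dist 0.062 ang 0.5 q [ 8.9  9.1 -3.9 77.5  0.   8.9] t 1.7
```

View pics/c2.png

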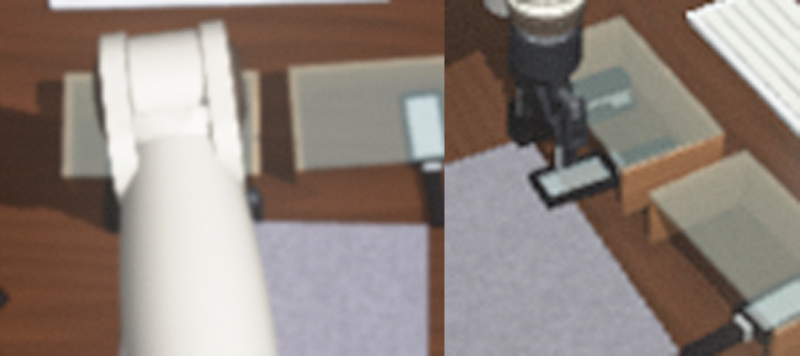

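The picture shows the gripper over the lens, with the fingers clear of the stored stapler. I'll descend.

```bash
python3 -m crank '-.001 .015 -.004 0 0 0;-.001 .03 -.004 0 0 0;-.001 .045 -.004 0 0 0;-.001 .055 -.004 0 0 0;-.001 .055 -.004 0 0 0;-.001 .055 -.004 0 0 0'
python3 -c "
from h import *
goal(.573,.087,.014,90)"
```

```text
time: 2.4
ee_pos: [0.5763, 0.0882, 0.0254]
tcp_rot: [-90.0, 0.0, 90.0]
wrist_force: [0.1, -0.9, 0.6]
opening: 0.0853
row [-0.0012  0.0114  0.0033 -0.0005  0.0002 -0.0001] dist 0.012 ang 0.0 q [ 8.7 10.9 -7.4 71.7  0.   8.7] t 2.4
```

```bash
python3 -m crank '-.001 .006 .003 0 0 0;-.001 .0125 .003 0 0 0;-.001 .0125 .003 0 0 0' && python3 -m crank '0 0 0 0 0 0;0 0 0 0 0 0;0 0 0 0 0 0;0 0 0 0 0 0;0 0 0 0 0 0;0 0 0 0 0 0;0 0 0 0 0 0' 1 50
```

```text
time: 2.7
ee_pos: [0.5729, 0.087, 0.0121]
tcp_rot: [-89.9, 0.0, 90.0]
wrist_force: [-1.1, 0.0, -0.9]
opening: 0.085
time: 3.4
ee_pos: [0.5739, 0.0872, 0.0137]
tcp_rot: [-90.1, -0.0, 90.0]
wrist_force: [0.1, 1.1, 5.0]
opening: 0.0506
```

Gripped at 51 mm opening. Next I pull it straight out along −x, which is tool +z, with a slight lift.

```bash
python3 -m crank '0 -.002 .005 0 0 0;0 -.003 .02 0 0 0;0 -.004 .04 0 0 0;0 -.005 .065 0 0 0;0 -.006 .09 0 0 0;0 -.006 .115 0 0 0;0 -.008 .14 0 0 0;0 -.010 .165 0 0 0' && python3 -m crank '.03 -.01 .015 0 0 0;.06 -.015 .02 0 0 0;.085 -.015 .02 0 0 0;.085 -.015 .02 0 0 0'
python3 -c "
from h import *
goal(.39,0,.037,90); im=snap('top','t2.png');b=snap('side','s2.png')
a=cv2.resize(im[110:260,220:400],(576,480),interpolation=2)
c=cv2.resize(b[110:250,250:410],(548,480),interpolation=2)
cv2.imwrite('pics/c3.png',cv2.resize(np.hstack([a,c])[...,::-1],(800,342)))"
```

```text
time: 4.2
ee_pos: [0.4068, 0.087, 0.0225]
tcp_rot: [-89.9, 0.0, 90.0]
wrist_force: [-0.8, 0.5, -1.2]
opening: 0.0506
time: 4.6
ee_pos: [0.3879, 0.1741, 0.0381]
tcp_rot: [-90.0, -0.0, 90.2]
wrist_force: [-0.6, -0.1, -1.0]
opening: 0.0508
row [-0.1741  0.0009 -0.0016  0.0002  0.0029  0.0007] dist 0.174 ang 0.2 q [ 24.2 -11.3 -28.1  73.1   0.   24. ] t 4.6
```

View pics/c3.png

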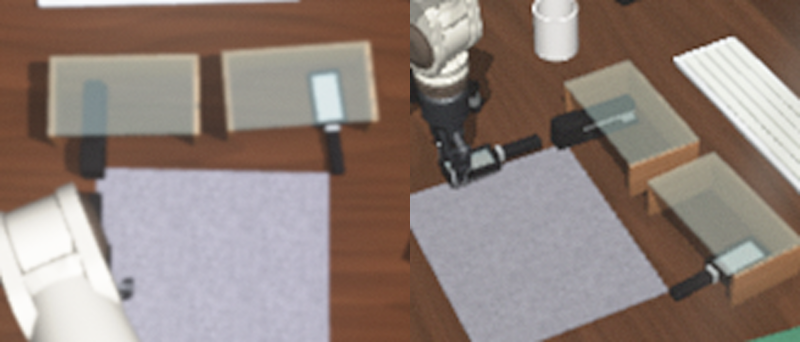

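Pulled free and held level. I stepped sideways the wrong way, but the stored stapler hasn't moved. Next I move back to the pad centre and swing it about 170°.

```bash
python3 -m crank '-.03 0 0 0 0 0;-.07 0 0 0 0 0;-.11 0 0 0 0 0;-.13 0 0 0 -.1 0;-.14 0 0 0 -.22 0;-.14 0 0 0 -.35 0;-.14 0 0 0 -.48 0;-.14 0 0 0 -.61 0' && python3 -m crank '0 0 0 0 -.14 0;0 0 0 0 -.28 0;0 0 0 0 -.42 0;0 0 0 0 -.56 0;0 0 0 0 -.7 0;0 0 0 0 -.84 0;0 0 0 0 -.98 0;0 0 0 0 -1.12 0' && python3 -m crank '0 0 0 0 -.14 0;0 0 0 0 -.28 0;0 0 0 0 -.42 0;0 0 0 0 -.56 0;0 0 0 0 -.7 0;0 0 0 0 -.84 0;0 0 0 0 -.98 0;0 0 0 0 -1.12 0'
python3 -c "
from h import *
goal(.475,.03,.04,260)"
```

```text
time: 5.5
ee_pos: [0.3879, 0.0311, 0.0377]
tcp_rot: [-90.0, -0.0, 125.2]
wrist_force: [0.8, -0.2, -0.8]
opening: 0.0505
time: 6.3
ee_pos: [0.3879, 0.0312, 0.0377]
tcp_rot: [-90.0, -0.1, -170.6]
wrist_force: [0.3, -0.5, -1.0]
opening: 0.0509
time: 7.1
ee_pos: [0.3879, 0.0312, 0.0377]
tcp_rot: [-90.0, -0.0, -106.4]
wrist_force: [0.0, 0.6, -1.0]
opening: 0.0508
row [-0.0235 -0.0024  0.0839  0.0007 -0.1124  0.0005] dist 0.087 ang 6.4 q [   4.6  -16.5  -32.3   74.2   -0.  -158.9] t 7.1
```

```bash
python3 -m crank '-.012 0 .03 0 -.05 0;-.0235 0 .07 0 -.11 0;-.0235 0.005 .084 0 -.11 0;-.0235 .015 .084 0 -.11 0;-.0235 .022 .084 0 -.11 0;-.0235 .0235 .084 0 -.11 0;-.0235 .0235 .084 0 -.11 0' && python3 -m crank '0 0 0 0 0 0;0 0 0 0 0 0;0 0 0 0 0 0;0 0 0 0 0 0;0 -.01 0 0 0 0;0 -.05 0 0 0 0;0 -.09 0 0 0 0;0 -.1 0 0 0 0' -1
python3 -c "
from h import *
goal(.34,.05,.1,80)"
```

```text
time: 7.8
ee_pos: [0.4744, 0.0303, 0.0141]
tcp_rot: [-90.1, -0.0, -100.4]
wrist_force: [-0.6, 0.7, -0.8]
opening: 0.0503
time: 8.6
ee_pos: [0.4775, 0.0306, 0.1197]
tcp_rot: [-89.6, 0.1, -100.4]
wrist_force: [1.0, 0.1, 0.6]
opening: 0.0854
row [ 5.8000e-03  1.8900e-02 -1.3880e-01  2.4000e-03  3.1347e+00 -9.7000e-03] dist 0.140 ang 179.6 q [   3.7   -5.8  -14.2   81.3   -0.  -165.9] t 8.6
```

```bash
python3 -m crank '-.05 0 0 0 .14 0;-.1 0 0 0 .28 0;-.15 0 0 0 .42 0;-.2 0 0 0 .56 0;-.25 0 -.03 0 .7 0;-.25 0 -.06 0 .84 0;-.25 0 -.1 0 .98 0;-.25 0 -.1 0 1.12 0' && python3 -m crank '0 0 0 0 .14 0;0 0 0 0 .28 0;0 0 0 0 .42 0;0 0 0 0 .56 0;0 0 0 0 .7 0;0 0 0 0 .84 0;0 0 0 0 .98 0;0 0 0 0 1.12 0'
python3 -c "
from h import *
goal(.34,.05,.1,80); im=snap('top','t3.png');b=snap('side','s3.png')
a=cv2.resize(im[150:270,240:400],(800,600),interpolation=2)
cv2.imwrite('pics/c4.png',a[...,::-1])"
```

```text
time: 9.4
ee_pos: [0.4187, 0.2957, 0.1145]
tcp_rot: [-90.0, -0.1, -164.7]
wrist_force: [0.7, 1.5, 0.1]
opening: 0.0854
time: 10.2
ee_pos: [0.4224, 0.2945, 0.1147]
tcp_rot: [-90.0, -0.0, 130.9]
wrist_force: [0.9, 0.1, 0.4]
opening: 0.0853
row [-1.307e-01  1.470e-02  2.224e-01 -1.000e-04  8.890e-01 -0.000e+00] dist 0.258 ang 50.9 q [34.9 -0.4 -9.6 80.8  0.  -6.1] t 10.2
```

View pics/c4.png

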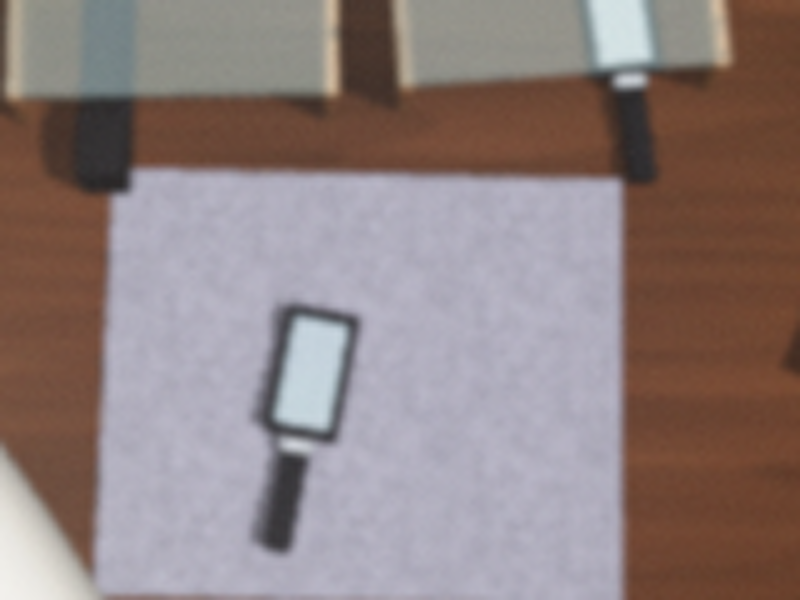

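The crop shows the magnifier lying flat on the pad, with its lens front at about (322,312) and its tail at about (276,549).

```bash
python3 - <<'E'
from h import *
f=lambda pts,z:ray('top',np.array(pts)/5+[239.6,149.6],z)[:,:2]
p=f([(322,312),(276,549)],.017);d=p[0]-p[1];L=np.linalg.norm(d);print(p,L,np.degrees(np.arctan2(d[1],d[0])))
u=d/L;g=p[1]+.018*u*1.;print('grip',g)
print('M front',f([(402,90),(730,66)],.071)); print('stored M lens left edge at mouth',f([(594,74),(655,70)],.016),'tail',f([(630,182),(655,180)],.018))
print('stored st',f([(80,188),(130,188)],.03))
goal(g[0],g[1],.08,90+np.degrees(np.arctan2(d[1],d[0])))
E
```

```text
[[0.48712725 0.02656086]
 [0.32309391 0.05369609]] 0.1662626138106029 -9.393091578958016
grip [0.34085256 0.05075836]
M front [[ 0.63245017 -0.02538344]
 [ 0.65437259 -0.24980958]]
stored M lens left edge at mouth [[ 0.6634707  -0.16247488]
 [ 0.66736604 -0.20585955]] tail [[ 0.58438768 -0.18742592]
 [ 0.58621154 -0.20499438]]
stored st [[0.56885591 0.19685331]
 [0.56960035 0.16206742]]
row [-0.1298  0.0347  0.2217 -0.      0.8821 -0.    ] dist 0.259 ang 50.5 q [34.9 -0.4 -9.6 80.8 -0.  -6.3] t 10.3
```

```bash
python3 -m crank '-.025 0 .04 0 .14 0;-.05 0 .08 0 .28 0;-.075 0 .12 0 .42 0;-.1 0 .16 0 .56 0;-.12 0 .2 0 .7 0;-.13 .02 .222 0 .84 0;-.13 .035 .222 0 .882 0;-.13 .035 .222 0 .882 0' -1
python3 -c "
from h import *
goal(.341,.0512,.014,80.6)"
```

```text
time: 11.1
ee_pos: [0.3403, 0.0496, 0.0783]
tcp_rot: [-89.9, 0.0, 80.8]
wrist_force: [-0.3, 0.7, 0.7]
opening: 0.0855
row [ 0.0017  0.0643 -0.0006 -0.0016  0.0039 -0.0005] dist 0.064 ang 0.2 q [  8.3 -24.4 -33.4  81.    0.   17.5] t 11.1
```

```bash
python3 -m crank '.0015 .02 0 0 0 0;.0015 .04 0 0 0 0;.0015 .055 0 0 0 0;.0015 .063 0 0 0 0;.0015 .063 0 0 0 0;.0015 .063 0 0 0 0' && python3 -m crank '0 0 0 0 0 0;0 0 0 0 0 0;0 0 0 0 0 0;0 0 0 0 0 0;0 0 0 0 0 0;0 0 0 0 0 0;0 0 0 0 0 0;0 0 0 0 0 0' 1 60
python3 -c "
from h import *
goal(.4,.05,.022,80.6)"
```

```text
time: 11.7
ee_pos: [0.342, 0.0521, 0.0174]
tcp_rot: [-90.0, -0.0, 80.8]
wrist_force: [0.8, 0.6, 0.8]
opening: 0.0852
time: 12.5
ee_pos: [0.3418, 0.0518, 0.0169]
tcp_rot: [-90.0, -0.0, 80.7]
wrist_force: [-0.9, -0.4, 5.1]
opening: 0.0182
row [ 0.0076 -0.005  -0.0578  0.0006  0.0023  0.0002] dist 0.058 ang 0.1 q [  8.6 -22.7 -39.2  73.5  -0.   17.9] t 12.5
```

```bash
python3 -c "
from h import *
goal(.4602,-.1134,.028,95.6)"
```

```text
row [-1.440e-01 -1.100e-02 -1.435e-01  6.000e-04 -2.595e-01  1.000e-04] dist 0.204 ang 14.9 q [  8.6 -22.7 -39.2  73.5  -0.   17.9] t 12.5
```

```bash
python3 -m crank '0 -.006 0 0 0 0;-.01 -.011 -.01 0 -.02 0;-.035 -.011 -.035 0 -.07 0;-.065 -.011 -.065 0 -.13 0;-.1 -.011 -.1 0 -.19 0;-.13 -.011 -.13 0 -.24 0;-.144 -.011 -.1435 0 -.26 0;-.144 -.011 -.1435 0 -.26 0'
python3 -c "
from h import *
goal(.5945,-.1002,.021,95.6)
im=snap('top','t4.png');b=snap('side','s4.png')
a=cv2.resize(im[110:230,300:400],(500,600),interpolation=2)
c=cv2.resize(b[160:290,310:430],(554,600),interpolation=2)
cv2.imwrite('pics/c5.png',cv2.resize(np.hstack([a,c]),(800,455))[...,::-1])"
```

```text
time: 13.3
ee_pos: [0.4607, -0.1154, 0.0272]
tcp_rot: [-90.0, 0.0, 95.5]
wrist_force: [0.4, 0.3, -1.3]
opening: 0.0186
row [ 2.300e-03  6.100e-03 -1.346e-01 -7.000e-04 -1.700e-03 -1.000e-04] dist 0.135 ang 0.1 q [-14.   -3.7 -22.6  71.2  -0.  -19.6] t 13.3
```

View pics/c5.png

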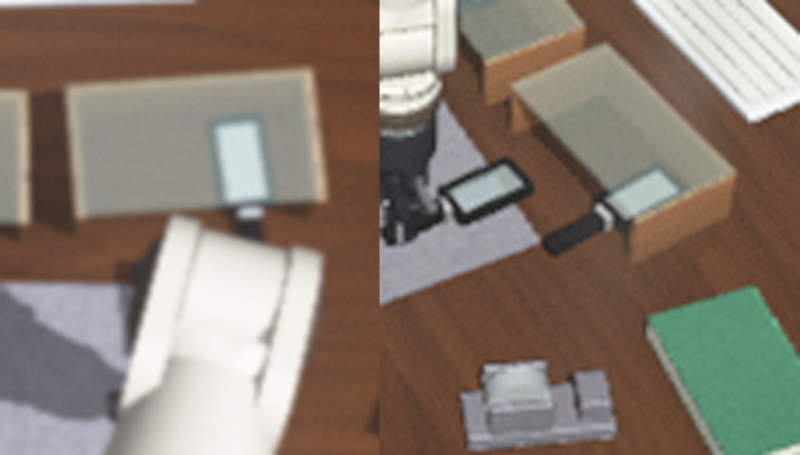

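The side view shows the lens level and heading for the gap left of the stored one. I'll check the lens-front corners numerically before inserting.

```bash
python3 -c "
from h import *
p=ray('side',[(343.4,205.7),(353.1,212.9)],.024)[:,:2];print(p)
m=np.array([.6434,-.1376]);a=np.radians(5.6);e=np.array([np.cos(a),np.sin(a)]);n=np.array([-e[1],e[0]])
for q in p: print((q-m)@e,(q-m)@n)
q=ray('side',[(310+(510-380)/3.504,160+90/3.5),(310+(735-380)/3.504,160+178/3.5)],.071)[:,:2];print('M front by side L / back R',q)
"
```

```text
[[ 0.59283247 -0.07522373]
 [ 0.60779754 -0.12312747]]
-0.044239336951610454 0.06701309874907115
-0.0340202748271902 0.017877652415181067
M front by side L / back R [[ 0.63144363 -0.02918749]
 [ 0.77553501 -0.24311174]]
```

```bash
python3 -c "
from h import *
b=cv2.imread('pics/s4.png')[...,::-1].astype(int)
x0,y0,x1,y1=325,200,358,228
r=b[y0:y1,x0:x1]; m=((r.min(2)>125)&(r[...,1]>=r[...,0]+3)).astype('uint8')
k,l,s,c=cv2.connectedComponentsWithStats(m);i=1+s[1:,4].argmax();print(s[i])
p=np.argwhere(l==i)[:,::-1]+[x0,y0]
w=ray('side',p,.022)[:,:2]; R=cv2.minAreaRect((w*1000).astype('float32'));print(R)
d=w-w.mean(0);v=np.linalg.eigh(d.T@d)[1][:,1];print('axis',np.degrees(np.arctan2(v[1],v[0])),w.mean(0))
"
```

```text
[  6   8  19  12 126]
((564.3289184570312, -102.67428588867188), (69.32010650634766, 32.64567565917969), 7.099644660949707)
axis -175.11106276664015 [ 0.56427033 -0.10250413]
```

The axis is 5–7° and the centre is as expected. Inserting.

```bash
python3 -m crank '.001 .002 -.01 0 0 0;.002 .003 -.03 0 0 0;.002 .004 -.05 0 0 0;.002 .004 -.07 0 0 0;.002 .004 -.09 0 0 0;.002 .004 -.11 0 0 0;.002 .004 -.125 0 0 0;.002 .006 -.135 0 0 0'
python3 -c "
from h import *
goal(.5945,-.1002,.0172,95.6)"
```

```text
time: 14.2
ee_pos: [0.5953, -0.0968, 0.0216]
tcp_rot: [-90.0, 0.0, 95.7]
wrist_force: [-0.4, 1.0, -0.8]
opening: 0.0178
row [-0.0033  0.0044  0.0012  0.0007  0.0019 -0.0001] dist 0.006 ang 0.1 q [ -9.2  13.6  -4.7  71.7   0.  -15. ] t 14.2
```

```bash
python3 -m crank '0 .002 0 0 0 0;0 .0043 0 0 0 0;0 .0043 0 0 0 0' && python3 -m crank '0 0 0 0 0 0;0 0 0 0 0 0;0 0 0 0 0 0;0 0 0 0 0 0;0 -.015 .0 0 0 0;0 -.05 .0 0 0 0;0 -.09 .03 0 0 0;0 -.12 .07 0 0 0' -1
python3 -c "
from h import *
goal(.41,.39,.2,90)"
```

```text
time: 14.5
ee_pos: [0.5935, -0.0979, 0.0172]
tcp_rot: [-90.0, -0.0, 95.6]
wrist_force: [0.7, -0.1, 0.2]
opening: 0.0178
time: 15.3
ee_pos: [0.5248, -0.1051, 0.1402]
tcp_rot: [-90.1, 0.0, 95.7]
wrist_force: [-0.7, 0.6, 0.2]
opening: 0.0856
row [ 5.039e-01 -6.020e-02  6.520e-02  2.200e-03  9.890e-02 -5.000e-04] dist 0.512 ang 5.7 q [-11.3   2.   -4.3  83.5   0.  -17. ] t 15.3
```

```bash
python3 -m crank '0 -.05 .05 0 0 0;0 -.08 .1 0 0 0;0 -.1 .15 0 0 0;0 -.1 .15 0 0 0;0 -.1 .15 0 0 0' 
python3 -c "
from h import *
im=snap('top','t5.png');b=snap('side','s5.png')
a=cv2.resize(im[190:255,170:240],(400,372),interpolation=2)
d=cv2.resize(im[120:195,230:400],(800,353),interpolation=2)
c=cv2.resize(b[125:165,235:290],(400,291),interpolation=2);c=np.vstack([c,np.zeros((81,400,3),'uint8')])
o=np.vstack([d,np.hstack([a,c])]);o=cv2.resize(o,None,fx=.82,fy=.82);print(o.shape);cv2.imwrite('pics/c6.png',o[...,::-1])"
```

```text
time: 15.8
ee_pos: [0.3732, -0.1201, 0.2415]
tcp_rot: [-90.3, 0.1, 95.5]
wrist_force: [0.4, -0.1, 1.0]
opening: 0.0855
(594, 656, 3)
```

View pics/c6.png

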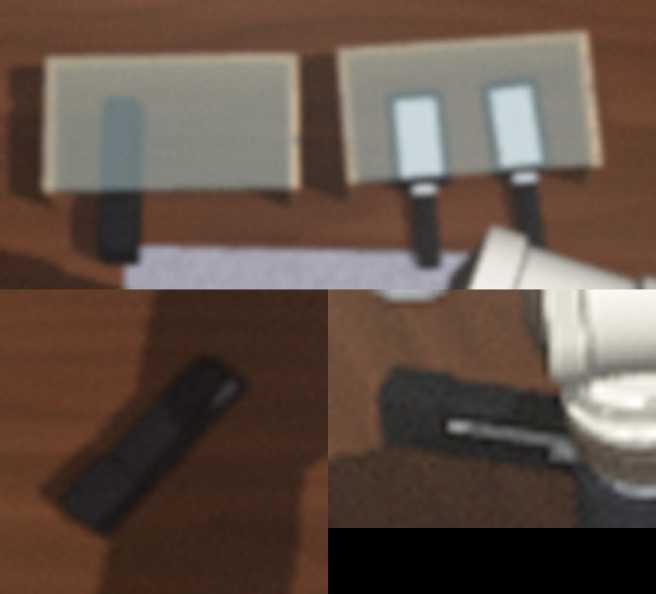

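```bash
python3 - <<'E'
from h import *
for n,f,(x0,y0,x1,y1) in(('top','pics/top0.png',(175,195,232,250)),('side','pics/side0.png',(236,130,290,162))):
    im=cv2.imread(f)[y0:y1,x0:x1]; m=((im.max(2)<58)&(im[...,2].astype(int)-im[...,0]<14)).astype('uint8')
    m=cv2.morphologyEx(m,cv2.MORPH_CLOSE,np.ones((3,3)))
    k,l,s,c=cv2.connectedComponentsWithStats(m);i=1+s[1:,4].argmax()
    px=cv2.findContours((l==i).astype('uint8'),0,1)[0][0][:,0]+[x0,y0]
    print(n,s[i])
    for h in(-40,-43,-46):
        a=np.radians(h);e=np.array([np.cos(a),np.sin(a)]);nn=np.array([-e[1],e[0]])
        T=ray(n,px,.049)[:,:2];B=ray(n,px,0)[:,:2]
        print(h,'rear',(T@e).min(),'nose',(B@e).max(),'left(top)',(T@nn).max(),'right(bottom)',(B@nn).min(),'L',(B@e).max()-(T@e).min(),'W',(T@nn).max()-(B@nn).min())
    R=cv2.minAreaRect((ray(n,px,.02)[:,:2]*1000).astype('float32'));print(R)
    # edge slope: left-top edge fit along middle
    v=cv2.imread(f)
g=lambda p:(np.array(p)/.82/4.706+[229.6,119.6])
P=ray('top',g([(428,267),(402,182),(443,178),(392,97),(437,94)]),.016)[:,:2]
mm=np.array([.6434,-.1376]);a=np.radians(5.6);e=np.array([np.cos(a),np.sin(a)]);q=np.array([-e[1],e[0]])
print('magnifier tail, frame rear L,R, front L,R  depth/lateral');print(np.round(np.c_[(P-mm)@e,(P-mm)@q],4))
E
```

```text
top [  8  10  39  37 505]
-40 rear 0.025006750489396355 nose 0.17303086364185008 left(top) 0.5869942463935609 right(bottom) 0.5571913493121117 L 0.14802411315245373 W 0.02980289708144923
-43 rear -0.004941783888394834 nose 0.14216238660544206 left(top) 0.5909468674646068 right(bottom) 0.5602112406543046 L 0.1471041704938369 W 0.030735626810302175
-46 rear -0.03544951404156656 nose 0.11221910355291316 left(top) 0.5969775761807542 right(bottom) 0.5593032803680307 L 0.14766861759447972 W 0.037674295812723524
((442.92828369140625, 376.2830505371094), (42.55415725708008, 150.44894409179688), 48.26139450073242)
side [  8   8  36  18 370]
-40 rear 0.023361107518716482 nose 0.16760793298979856 left(top) 0.5881348119199681 right(bottom) 0.5634472468975402 L 0.14424682547108209 W 0.02468756502242786
-43 rear -0.006990550996964566 nose 0.1371204503833644 left(top) 0.5920852562780815 right(bottom) 0.5654945121529744 L 0.14411100138032898 W 0.02659074412510709
-46 rear -0.03732304889827015 nose 0.10652314493024512 left(top) 0.5979561598121395 right(bottom) 0.5643592265456352 L 0.14384619382851527 W 0.03359693326650426
((444.0164794921875, 386.3570556640625), (78.77613067626953, 168.36268615722656), 49.53622817993164)
magnifier tail, frame rear L,R, front L,R  depth/lateral
[[-0.0664  0.0448]
 [ 0.0155  0.0613]
 [ 0.0165  0.0234]
 [ 0.0982  0.0634]
 [ 0.0979  0.0214]]
```

The magnifier is stored, with its frame rear about 15 mm inside the mouth and its lateral position about +42 mm. The stapler is centred near (.443,.375) with a heading of about −43°.

```bash
python3 -c "
from h import *
goal(.4032,.4124,.15,47)"
```

```text
row [ 5.272e-01  8.820e-02 -7.930e-02  3.200e-03  8.480e-01  1.000e-04] dist 0.540 ang 48.6 q [-17.7 -16.4 -10.   96.2   0.  -23.3] t 15.9
```

```bash
python3 -m crank '.05 0 -.01 0 .1 0;.1 0 -.02 0 .2 0;.15 0 -.03 0 .3 0;.2 0 -.04 0 .4 0;.25 0 -.045 0 .5 0;.3 .02 -.05 0 .6 0;.35 .04 -.055 0 .7 0;.4 .06 -.06 0 .8 0' -1
python3 -m crank '.08 .02 -.08 0 .03 0;.08 .02 -.08 0 .03 0'
python3 -c "
from h import *
goal(.4032,.4124,.12,47)"
```

```text
time: 16.7
ee_pos: [0.3954, 0.263, 0.1853]
tcp_rot: [-90.0, 0.0, 49.6]
wrist_force: [1.1, -0.3, 0.4]
opening: 0.0855
time: 16.9
ee_pos: [0.4938, 0.2718, 0.1675]
tcp_rot: [-90.0, 0.1, 48.4]
wrist_force: [-0.4, 0.3, 1.1]
opening: 0.0857
row [ 0.045   0.0475  0.1611 -0.0006  0.0239 -0.0013] dist 0.174 ang 1.4 q [28.8  6.   3.  87.   0.  70.5] t 16.9
```

```bash
python3 -m crank '.01 .01 .04 0 .02 0;.02 .02 .08 0 .024 0;.034 .035 .12 0 .024 0;.045 .0475 .161 0 .024 0;.045 .0475 .161 0 .024 0;.045 .0475 .161 0 .024 0'
python3 -c "
from h import *
goal(.4032,.4124,.03,47); b=snap('side','s6.png');im=snap('top','t6.png')
c=cv2.resize(b[100:190,200:300],(533,480),interpolation=2);a=cv2.resize(im[185:275,165:245],(427,480),interpolation=2)
cv2.imwrite('pics/c7.png',cv2.resize(np.hstack([c,a]),(800,400))[...,::-1])"
```

```text
time: 17.5
ee_pos: [0.4032, 0.4103, 0.1201]
tcp_rot: [-90.0, 0.2, 46.8]
wrist_force: [-0.8, 0.3, 0.3]
opening: 0.0853
row [ 0.0018  0.0901  0.0014  0.0001 -0.0027 -0.0026] dist 0.090 ang 0.2 q [45.5  7.9 -0.2 82.  -0.  88.7] t 17.5
```

View pics/c7.png

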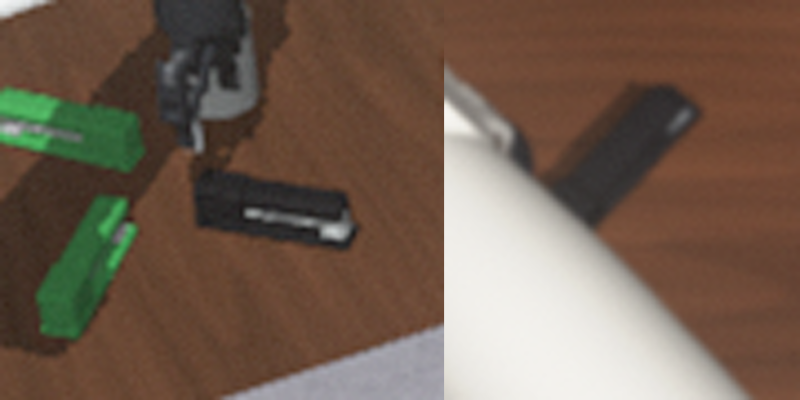

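The picture shows the gripper above the black stapler's rear at (198,190). The green ones are left of it, and I'll check that the fingers clear them.

```bash
python3 -c "
from h import *
np.set_printoptions(precision=4,suppress=True)
s=533/100*800/960
print((proj('side',[[.4032,.4124,.03],[.4032,.4124,.049],[.3867,.4278,.049],[.5001,.322,.02],[.442,.454,.02],[.364,.37,.02]])-[200,100])*s)
print(ray('side',np.array([(143,165),(125,195),(75,335)])/s+[200,100],.02)[:,:2])"
```

```text
[[220.8923 194.7193]
 [218.7109 179.1896]
 [196.6625 174.8872]
 [352.3379 228.5343]
 [244.6356 166.5423]
 [198.49   241.0308]]
[[0.3542 0.5006]
 [0.3238 0.4651]
 [0.2205 0.2984]]
```

The predicted rear and nose match the picture within a few pixels, and the fingers clear the green ones. I'll descend and grip.

```bash
python3 -m crank '.001 .03 .001 0 0 0;.001 .06 .001 0 0 0;.001 .08 .001 0 0 0;.001 .094 .001 0 0 0;.001 .094 .001 0 0 0;.001 .094 .001 0 0 0' -1 && python3 -m crank '0 0 0 0 0 0;0 0 0 0 0 0;0 0 0 0 0 0;0 0 0 0 0 0;0 0 0 0 0 0;0 0 0 0 0 0;0 0 0 0 0 0;0 0 0 0 0 0' 1 70
python3 -c "
from h import *
goal(.45,.13,.031,92)"
```

```text
time: 18.2
ee_pos: [0.4047, 0.4107, 0.0287]
tcp_rot: [-90.0, -0.0, 46.6]
wrist_force: [-0.5, -0.1, 1.1]
opening: 0.0853
time: 19.0
ee_pos: [0.4043, 0.4112, 0.0287]
tcp_rot: [-90.0, -0.1, 46.7]
wrist_force: [-0.1, 0.3, 6.1]
opening: 0.0354
row [-1.734e-01 -2.600e-03 -2.261e-01  6.000e-04 -7.906e-01  1.500e-03] dist 0.285 ang 45.3 q [45.5  9.8 -8.3 71.8  0.  88.8] t 19.0
```

```bash
python3 -c "
from h import *
goal(.36,.09,.041,46.7)"
```

```text
row [-0.2642 -0.0127 -0.188  -0.      0.      0.0016] dist 0.325 ang 0.1 q [45.5  9.8 -8.3 71.8  0.  88.8] t 19.0
```

```bash
python3 -m crank '0 -.006 0 0 0 0;-.015 -.012 -.01 0 0 0;-.05 -.0125 -.035 0 0 0;-.085 -.0125 -.06 0 0 0;-.12 -.0125 -.085 0 0 0;-.155 -.0125 -.11 0 0 0;-.19 -.0125 -.135 0 0 0;-.225 -.0125 -.16 0 0 0' && python3 -m crank '-.03 0 -.02 0 -.02 0;-.037 0 -.027 0 -.12 0;-.039 0 -.028 0 -.25 0;-.039 0 -.028 0 -.38 0;-.039 0 -.028 0 -.51 0;-.039 0 -.028 0 -.64 0;-.039 0 -.028 0 -.77 0;-.039 0 -.028 0 -.79 0'
python3 -c "
from h import *
goal(.4653,.0804,.037,92)"
```

```text
time: 19.8
ee_pos: [0.3652, 0.1358, 0.0402]
tcp_rot: [-90.0, 0.0, 46.7]
wrist_force: [1.0, -0.1, -2.8]
opening: 0.0353
time: 20.6
ee_pos: [0.3594, 0.0896, 0.0402]
tcp_rot: [-90.0, 0.0, 92.1]
wrist_force: [0.0, -0.1, -2.8]
opening: 0.0355
row [-1.310e-02  3.100e-03 -1.055e-01 -6.000e-04  1.900e-03 -1.000e-04] dist 0.106 ang 0.1 q [ 14.  -19.5 -34.3  75.2   0.   11.9] t 20.6
```

```bash
python3 -m crank '-.003 .003 -.02 0 0 0;-.008 .003 -.05 0 0 0;-.012 .003 -.085 0 0 0;-.013 .003 -.105 0 0 0;-.013 .003 -.105 0 0 0;-.013 .003 -.105 0 0 0'
python3 -c "
from h import *
goal(.5932,.0849,.037,92); b=snap('side','s7.png');im=snap('top','t7.png')
c=cv2.resize(b[120:220,280:400],(576,480),interpolation=2);a=cv2.resize(im[120:215,225:330],(530,480),interpolation=2)
o=np.hstack([c,a]);print(o.shape);cv2.imwrite('pics/c8.png',cv2.resize(o,(800,347))[...,::-1])
print((proj('side',[[.595,.085,.03]])-[280,120])*4.8*800/1106)"
```

```text
time: 21.2
ee_pos: [0.4645, 0.0802, 0.0368]
tcp_rot: [-89.9, 0.0, 91.8]
wrist_force: [-0.3, -0.1, -2.7]
opening: 0.0352
row [ 0.0006 -0.0005 -0.1288 -0.0019 -0.0029 -0.0002] dist 0.129 ang 0.2 q [  9.8  -4.5 -22.2  72.4   0.    8. ] t 21.2
(480, 1106, 3)
[[155.6395017  200.59369281]]
```

View pics/c8.png

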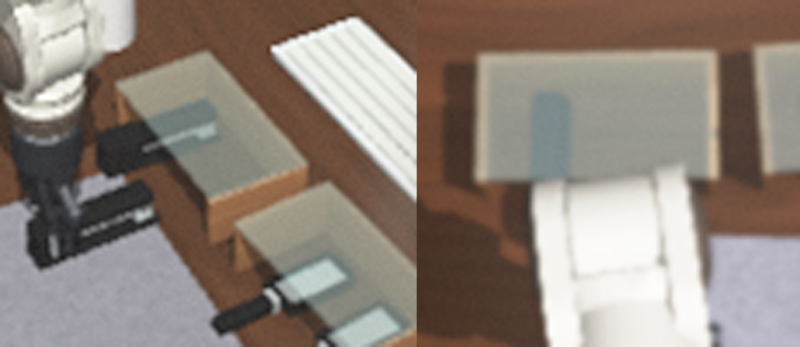

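The stapler is held level, its nose at (152,200) against a predicted (155,200), and it is clear of the stored one. I'll lower it a little and slide it in.

```bash
python3 -m crank '0 .003 -.01 0 -.003 0;0 .005 -.03 0 -.003 0;0 .005 -.05 0 -.003 0;0 .005 -.07 0 -.003 0;0 .005 -.09 0 -.003 0;0 .005 -.11 0 -.003 0;0 .005 -.125 0 -.003 0;0 .005 -.129 0 -.003 0'
python3 -m crank '0 .001 0 0 0 0;0 .0025 0 0 0 0;0 .0025 0 0 0 0'
python3 -c "
from h import *
goal(.5932,.0849,.0287,92)"
```

```text
time: 22.1
ee_pos: [0.5953, 0.0849, 0.0319]
tcp_rot: [-90.0, -0.0, 92.1]
wrist_force: [-0.9, -0.2, -2.4]
opening: 0.0352
time: 22.4
ee_pos: [0.5932, 0.0847, 0.0295]
tcp_rot: [-90.0, 0.0, 92.1]
wrist_force: [0.0, -0.0, -2.6]
opening: 0.0353
row [ 0.0002  0.0008  0.     -0.0007  0.0023 -0.0001] dist 0.001 ang 0.1 q [ 8.1 12.9 -4.6 72.5  0.   6. ] t 22.4
```

```bash
python3 -m crank '0 .001 0 0 0 0;0 .001 0 0 0 0' && python3 -m crank '0 0 0 0 0 0;0 0 0 0 0 0;0 0 0 0 0 0;0 0 0 0 0 0;0 0 0 0 0 0;0 -.02 0 0 0 0;0 -.06 0 0 0 0;0 -.1 0 0 0 0' -1 && python3 -m crank '.02 -.03 .05 0 0 0;.05 -.06 .1 0 0 0;.09 -.08 .15 0 0 0;.13 -.08 .2 0 0 0;.17 -.08 .25 0 0 0;.2 -.08 .28 0 0 0;.22 -.08 .28 0 0 0;.22 -.08 .28 0 0 0'
python3 -c "
from h import *
im=snap('top','t8.png');b=snap('side','s8.png')
a=cv2.resize(im[120:200,170:400],(800,278),interpolation=2);c=cv2.resize(b[110:245,280:480],(474,320),interpolation=2)
d=cv2.resize(b[100:300,160:460],(326,320))
cv2.imwrite('pics/c9.png',np.vstack([a,np.hstack([c,d])])[...,::-1])"
```

```text
time: 22.6
ee_pos: [0.5937, 0.0847, 0.0289]
tcp_rot: [-90.0, -0.0, 92.1]
wrist_force: [-1.0, 0.2, -2.3]
opening: 0.0354
time: 23.4
ee_pos: [0.5935, 0.0846, 0.1293]
tcp_rot: [-89.9, 0.0, 92.1]
wrist_force: [1.1, -0.1, -0.2]
opening: 0.0851
time: 24.2
ee_pos: [0.3038, 0.2959, 0.2094]
tcp_rot: [-90.0, -0.1, 92.2]
wrist_force: [0.1, 0.2, -0.2]
opening: 0.0852
```

View pics/c9.png

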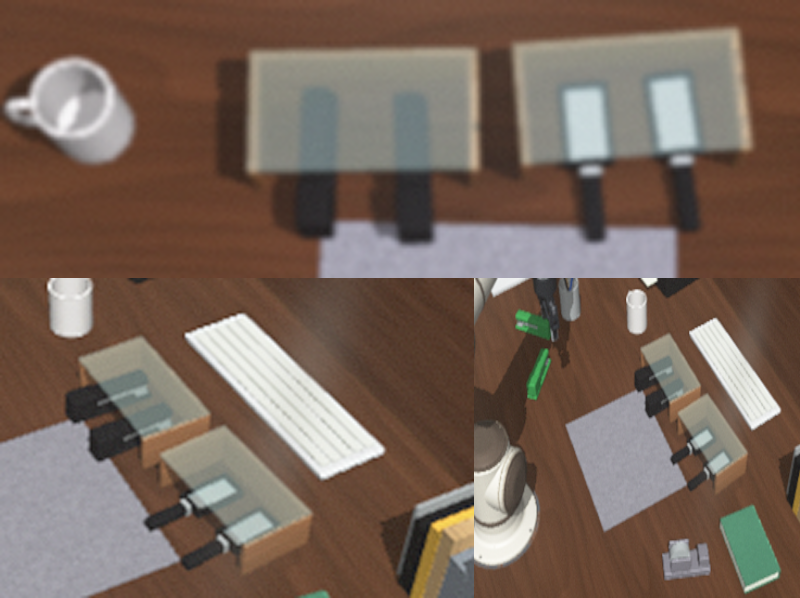

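The picture shows both magnifiers and both staplers side by side in their cubbies. The loose stapler's rear is at (414,241) and the magnifier's tail at (595,239). One numeric check, then I hand in.

```bash
python3 - <<'E'
from h import *
g=lambda p:np.array(p)/[800/230,278/80]+[169.6,119.6]
m=np.array([.6236,.131]);a=np.radians(2);e=np.array([np.cos(a),np.sin(a)]);n=np.array([-e[1],e[0]])
for nm,p,z in(('rear bottom',(414,242),0),('nose top',(409,92),.04),('stored rear',(314,236),0)):
    q=ray('top',g([p]),z)[0,:2]-m;print(nm,'depth %.3f lat %.3f'%(q@e,q@n))
m=np.array([.6434,-.1376]);a=np.radians(5.6);e=np.array([np.cos(a),np.sin(a)]);n=np.array([-e[1],e[0]])
for nm,p in(('mag tail',(595,240)),('frame rear',(587,160)),('stored tail',(688,229))):
    q=ray('top',g([p]),.016)[0,:2]-m;print(nm,'depth %.3f lat %.3f'%(q@e,q@n))
o=bot.get_obs();print(o['time'],o['wrist_force'],bot.job_done())
E
```

```text
rear bottom depth -0.054 lat -0.046
nose top depth 0.093 lat -0.043
stored rear depth -0.046 lat 0.056
mag tail depth -0.066 lat 0.044
frame rear depth 0.018 lat 0.045
stored tail depth -0.062 lat -0.051
the job is handed in; nothing more can be done
24.3 [-0.25037494 -1.6260648  -0.19430807] None
```

I carried out the whole job in the order asked and handed it in at 24.3 s; no verdict is reported.

**Magnifier:** I pulled it out by its lens, turned it about 170° and laid it on the pad, then let go. I then took it by the handle and slid it lens first into the magnifiers' cubby. By the last picture, the rear of its lens frame is about 15 mm inside the mouth and the handle sticks out about 66 mm. It lies about 45 mm to the left of the middle, beside the stored one.

**Stapler:** I slid the black one nose first into the staplers' cubby. Its rear sticks out about 54–57 mm, so roughly 64% of it is under the glass. It lies about 45 mm to the right of the middle, clear of the stored one.

**Other checks:** The stored stapler and stored magnifier measured where they started, to within a few millimetres. The mug, tape dispenser, book and green look-alikes look unmoved in the last pictures. The glasses case and pen pot were not rechecked. The gripper ended open and away from everything.

**Disagreements:**
- **Sideways moves:** I made two in the wrong direction, one holding the magnifier and one empty. Neither touched anything.
- **Lens angle:** A first hand-picked reading of the lens angle before inserting came out about 17°. A mask measurement gave 5–7°, which fitted the expected 5.6°.
- **Stapler length:** The stapler's outline in the images came out about 8–11 mm shorter than its stated length.

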